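# Index the amber filter into the light port

## Robot

A 7-joint arm with a two-finger parallel gripper is mounted at the origin on a cart in front of the work surface, level with it; the furniture and walls round the work are solid. World frame = base frame: x ahead of the robot, y to its left, z up, the work surface at z = 0. Lengths are in m, angles in rad, forces in N, time in s.
With the tool pointing down it reaches from about 0.4 to 0.85 m from the base axis. Payload 10.4 kg.
Tool frame: the origin (TCP) lies on the centre line of the jaws, within the pads' length; the fingertips stand 17 mm ahead of it and the grasp point (between the pads) lies 2 mm behind it (manip.tcp_to_tips is the distance from the TCP to the fingertips, in m); z points along the fingers, x is the direction in which the jaws open and shut, and the axes are right-handed (so a half turn about z gives the same grasp; the last joint's range is limited). The gripper opens to 85 mm and grips with 20 to 120 N. Pads are 22 mm wide; open, the fingers measure 114 mm over their backs; the gripper's body (76 mm by 85 mm) begins 54 mm behind the grasp point. The pads swing forward as they close: fully open they stand 13 mm farther back than shut.
Start: joints at [-1.19, 0.332, -0.065, 1.46, 0.022, 1.35, -0.088], TCP at [0.246, 0.575, 0.248] pointing down, gripper open.
Joint ranges: [-2.6, 2.6], [-0.5, 2.12], [-1.47, 1.34], [0.16, 2.42], [-1.27, 4.41], [0.06, 2.06], [-2.6, 2.6]. Speed limits (rad/s): [2.22, 2.22, 2.79, 2.79, 3.14, 3.14, 3.14].

## Interface

Orientations are given as a unit quaternion [x, y, z, w].
In Python, from workcell import manip gives the robot as it stands.
- The arm moves only by the shell command python3 -m pendant 'ROWS' [FORCE]. ROWS is JSON, a list of rows, each a list of 3 entries, a list of its own where there are three numbers: the shift along the world's x, y, z in cm, then the turn, a rotation vector about the world's x, y, z in degrees, then the closure in counts, from 0 (fully open) to 255 (shut). A call has 1 to 12 rows; each row shifts and turns the pose as measured when the row begins; what a row does not reach is not made up. A row lasts 1/8 s, in which the tool goes at most 62.5 mm and 10.7 degrees, less where a joint would pass 70% of its speed; a pose out of reach is approached as far as the arm can. A call is refused whole if a number of a shift passes 6.25 or a number of a turn 10.7, either way. A call with a gripper value outside its range is refused whole. The fingers move at their own pace and stop on an object; FORCE is the grip in N (left out, the last holds). Time passes only in rows, so rows that do not move let the fingers close. It gives the time, the measured TCP pose, the force and the opening at its end, in the units of the state.
- manip.get_obs(): the state, without advancing time (a new reading comes with each control period).
- manip.camera(name): name is "scene" or "top" or "wrist"; returns a dict with "pixels" (420x560x3 uint8, red, green, blue), "range_z" (420x560 float32, m along the optical axis (not along the pixel's ray), 0 where there is no reading), "K" (3x3 intrinsics, pixels), "origin" and "rotation" of the camera in the world; the wrist camera has in their place "hand_eye" (4x4, takes a point from camera to tool coordinates, whose origin is the TCP and whose axes are the tool frame's). Camera axes: x right, y down, z forward; pixel columns grow to the right and rows downward; lengths in m; the calibration is good to about 2 mm. A picture is of the moment at which its call begins: read the wrist's pose just before it.
- manip.hand_in(): hands the job in, once; it reports no verdict.
The state is a dict: "clock": time; "joint_pos": joint angles; "joint_velocities": joint speeds; "tau": joint torques, N m; "position": TCP position; "ee_rot": TCP orientation; "ft_force": force on the tool from outside, world axes, zero at the start; "torque": the same for the moment, N m; "grip_width": opening from 0.0 (shut) to 1.0 (fully open).
Only numpy, scipy, OpenCV 4.12 (cv2) and the standard library are available. Lean on these libraries where they do the work, as an engineer would, in place of code of your own. Each camera call takes 0.05 s, during which the arm holds its last target.

## Task

The bench light port with the red knob is shuttered. Slide its shutter plate by the red knob, one stop only, until it clicks into the next stop with the amber filter under the collar, then let go of it. Do not run on to the open stop beyond, and leave the plate with the blue knob as it is.

Things in the scene. Friction and masses are not known exactly. Their poses are not given: they have to be found in the camera images.
- red_port (a point): Centre of the top of the dark collar (33 mm across, 57 mm high) over the port of the red-knobbed light unit: fixed grey housing 66 mm wide (x), reaching from y = -142 to +56 mm of the port, with two rails on top, 43 mm above the bench; the collar's bridge spans 20 mm either side of the port along y. Axes: +y is the way the plate slides onward from shut, z up.
- red_knob (a point): Middle of the grip of the red upright round knob, 18 mm across, on the sliding steel plate; this point is 70 mm above the bench, the knob's top 86 mm, the plate's top 40 mm. When shut it stands 128 mm to the -y side of the port; it moves with the plate along the unit's y. Axes as red_port.
- red_plate (a joint): Travel of the red-knobbed steel shutter plate (m): 0 = shut (start), 0.036 = next stop, amber filter under the collar, 0.072 = last stop, open hole. Sprung stops: let go between 0.018 and 0.054 the plate is drawn into the middle stop by about 2 N, short of or beyond that into an end stop; pushing it across takes 3 to 4 N.
- blue_knob (a point): Middle of the grip of the blue knob on a second, fixed light unit of the same shape and size (green filter); its plate stands at its middle stop and is to be left there. Same heights as the red knob; it stands 92 mm to the -y side of its own port. Axes as red_port, for its own unit.

How it is judged:
On the way:
1. the red-knobbed plate has reached the amber filter's stop (value of joint red_plate between 0.03 and 0.042 m), for 0.2 s.
At the end, for the whole second after the job is handed in: The red-knobbed plate is at rest in its next stop, amber filter centred under the collar within 6 mm (travel 30 to 42 mm); the blue knob is within 12 mm of where it was, in its own stop (all of step 1 and velocity of joint red_plate between -0.005 and 0.005 m/s and distance of blue_knob from where it was at the start of the episode below 0.012 m); the robot touches nothing.
It fails at once if the red-knobbed plate runs on past the amber stop towards the open one (travel over 54 mm) (value of joint red_plate above 0.054 m).
It fails at once if the plate with the blue knob is moved by more than 12 mm, towards another stop (distance of blue_knob from where it was at the start of the episode above 0.012 m).
It also fails if it takes over 32 s, if anything falls off the work surface, if the arm or the gripper's body presses on something with over 40 N, if the wrist force passes 120 N, or if a joint passes its speed limit or range.

## Working session

There is one attempt and no reset: what is moved stays moved. The work goes in short steps, Python scripts to look and compute and a shell command to move; the robot and the scene stay as the last step left them, time stands still between calls to the robot, and variables do not carry over. Pictures are saved under pics/ and viewed, and the job is handed in when it is done.

```bash
mkdir -p pics; ls; python3 - <<'E'
from workcell import manip
import cv2,numpy as np
o=manip.get_obs(); print(o['clock'],o['position'],o['ee_rot'],o['grip_width'],manip.tcp_to_tips)
for n in('scene','top'):
    c=manip.camera(n); cv2.imwrite(f'pics/{n}1.png',c['pixels'][:,:,::-1]); np.savez(f'pics/{n}1.npz',**c)
    print(n,c['origin'],c['rotation'])
E
```

```text
pics
0.0 [0.24542314 0.574412   0.24750745] [ 8.34529019e-01  5.50963530e-01 -5.71596880e-04  4.22896624e-04] 0.9978196760874066 0.017
scene [0.24268838 0.43430885 0.69367149] [-0.22973901  0.89577681 -0.37010675  0.08845836]
top [ 0.35671068 -0.11943917  0.93885231] [ 0.71008474 -0.69590283  0.07475209 -0.0768833 ]
```

View pics/scene1.png

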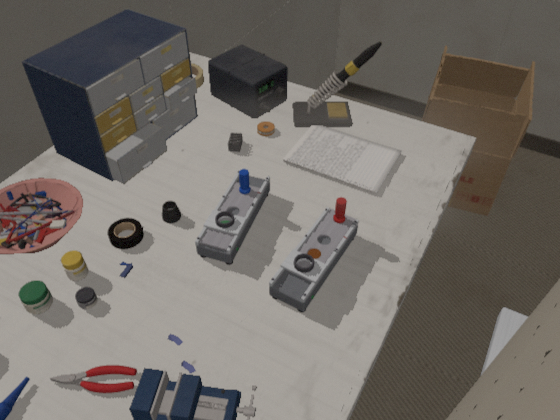

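View pics/top1.png

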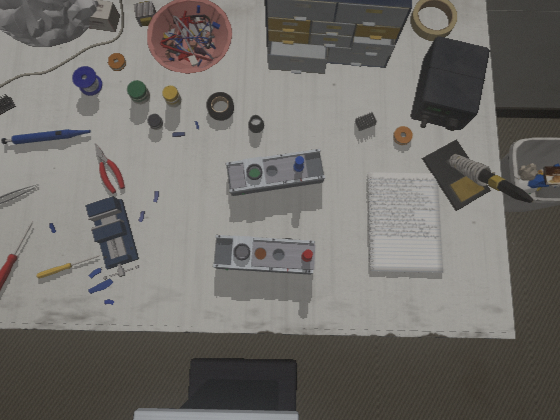

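The scene and top pictures show both units. In the top view the red knob is at about (307,256), its collar at (242,252), the blue knob at (299,164) and the blue collar at (254,172). Next I'll measure them.

```bash
cat > h.py <<'E'
import numpy as np,cv2
from scipy.spatial.transform import Rotation as R
def cloud(c):
    z=c['range_z'];K=c['K'];v,u=np.indices(z.shape)
    p=np.stack([(u-K[0,2])/K[0,0]*z,(v-K[1,2])/K[1,1]*z,z],-1)
    r=np.asarray(c['rotation']); r=R.from_quat(r).as_matrix() if r.size==4 else r
    return p@r.T+c['origin']
def knob(c,col):
    P=cloud(c);hsv=cv2.cvtColor(c['pixels'],cv2.COLOR_RGB2HSV);h,s,v=[hsv[...,i].astype(int) for i in range(3)]
    m=(s>130)&(v>50)&(P[...,2]>.045)&(P[...,2]<.095)&(c['range_z']>0)
    m&=((h<8)|(h>172)) if col=='red' else ((h>105)&(h<130))
    return P,m
E
python3 - <<'E'
from h import *
for n in('scene','top'):
    c=dict(np.load(f'pics/{n}1.npz'));
    for col in('red','blue'):
        P,m=knob(c,col)
        k,l,st,ce=cv2.connectedComponentsWithStats(m.astype('uint8'))
        for i in range(1,k):
            if st[i,4]>20:
                q=P[l==i]; print(n,col,st[i],ce[i].round(),q.mean(0).round(4),q.min(0).round(3),q.max(0).round(3))
    # rails height points
    P=cloud(c); z=P[...,2]
    m=(z>.03)&(z<.065)&(P[...,0]>.3)&(P[...,0]<.8)
    k,l,st,ce=cv2.connectedComponentsWithStats(m.astype('uint8'))
    for i in range(1,k):
        if st[i,4]>300:
            q=P[l==i]; r=cv2.minAreaRect(q[:,:2].astype('float32'));print(n,st[i],ce[i].round(),r)
E
```

```text
scene red [334 198  12  24 206] [340. 209.] [ 0.4483 -0.1662  0.0691] [ 0.441 -0.178  0.046] [ 0.459 -0.16   0.089]
scene red [  0 204  21   8  60] [  8. 208.] [0.9657 0.098  0.0517] [0.949 0.081 0.045] [0.984 0.106 0.056]
scene red [  7 225  29  17 104] [ 17. 235.] [0.9047 0.1346 0.0484] [0.891 0.109 0.045] [0.931 0.152 0.053]
scene blue [239 170  11  23 197] [244. 181.] [ 0.6315 -0.1488  0.0683] [ 0.624 -0.159  0.045] [ 0.641 -0.142  0.089]
scene blue [  7 192   6   7  22] [ 10. 195.] [0.9907 0.0734 0.0515] [0.987 0.07  0.046] [0.996 0.076 0.057]
scene [240  79  47  32 681] [264.  97.] ((0.7448491454124451, -0.44141432642936707), (0.11928322911262512, 0.05678471922874451), 57.20676803588867)
scene [ 195  169   75   86 3032] [231. 215.] ((0.6256367564201355, -0.10507021099328995), (0.06673739105463028, 0.19906958937644958), 9.922601699829102)
scene [ 269  207   90   98 3968] [313. 255.] ((0.45397573709487915, -0.08762278407812119), (0.20314909517765045, 0.06707576662302017), 87.52141571044922)
scene [ 129  367   39   53 1304] [148. 393.] ((0.5396605730056763, 0.24344149231910706), (
[... 736 characters left out ...]
((0.7450261116027832, -0.4421464502811432), (0.11969949305057526, 0.05188387632369995), 58.2274055480957)
top [ 226  149   99   45 2893] [274. 171.] ((0.6247963905334473, -0.10487090796232224), (0.06658332049846649, 0.19779883325099945), 9.92505931854248)
top [ 85 196  35  25 546] [102. 208.] ((0.5382795929908752, 0.24370193481445312), (0.03222912177443504, 0.060923442244529724), 19.87847900390625)
top [ 91 219  35  24 521] [108. 230.] ((0.49316537380218506, 0.2262466549873352), (0.030690429732203484, 0.059606775641441345), 19.153900146484375)
top [ 213  235  102   39 3193] [263. 254.] ((0.45276516675949097, -0.08730866760015488), (0.1996806561946869, 0.06520543992519379), 87.72067260742188)
```

```bash
python3 -m pendant '[[[4,-4.5,0],[0,0,1.7],0],[[4,-4.5,0],[0,0,1.7],0],[[4,-4.5,0],[0,0,1.7],0],[[4,-4.5,0],[0,0,1.7],0],[[0.6,-6,0],[0,0,1.7],0],[[0.6,-6,0],[0,0,1.7],0],[[0.6,-6,0],[0,0,1.7],0],[[0.6,-6,0],[0,0,1.7],0]]' 40
```

```text
clock: 1.1
position: [0.4297, 0.1436, 0.2436]
ee_rot: [0.759, 0.651, -0.003, 0.0]
ft_force: [2.1, -0.6, 1.1]
grip_width: 0.999
```

```bash
python3 -m pendant '[[[0.4,-6,0],[0,0,1.2],0],[[0.4,-6,0],[0,0,1.2],0],[[0.4,-6,0],[0,0,1.2],0],[[0.4,-6,0],[0,0,1.2],0],[[0.3,-4,0],[0,0,1.2],0],[[0.2,-2.5,0],[0,0,0.5],0],[[0,0,0],[0,0,0],0]]'
python3 - <<'E'
from h import *
from workcell import manip
o=manip.get_obs(); c=manip.camera('wrist')
cv2.imwrite('pics/wrist2.png',c['pixels'][:,:,::-1])
r=R.from_quat(o['ee_rot']);M=r.as_matrix();T=c['hand_eye']
c['rotation']=M@T[:3,:3];c['origin']=M@T[:3,3]+o['position']
P,m=knob(c,'red');q=P[m];t=q[q[:,2]>.08]
print(o['position'],'xaxis',M[:,0],'zaxis',M[:,2],len(q),q.mean(0),t.mean(0),(t.min(0)+t.max(0))/2)
z=P[...,2];mm=(z>.03)&(z<.065)&(abs(P[...,0]-.45)<.06)
print(cv2.minAreaRect(P[mm][:,:2].astype('float32')))
E
```

```text
clock: 1.98
position: [0.4475, -0.1766, 0.2431]
ee_rot: [0.722, 0.692, -0.003, 0.0]
ft_force: [0.9, 0.3, 0.1]
grip_width: 0.997
[ 0.44754852 -0.17656648  0.24309293] xaxis [ 0.04208603  0.99910309 -0.00466647] zaxis [-0.00354123 -0.00452142 -0.99998351] 417 [ 0.44597189 -0.17004759  0.07595327] [ 0.44798172 -0.1703484   0.0854564 ] [ 0.4484275  -0.17054067  0.08369212]
((0.45208433270454407, -0.086239293217659), (0.1995314061641693, 0.06547778844833374), 87.38890838623047)
```

View pics/wrist2.png

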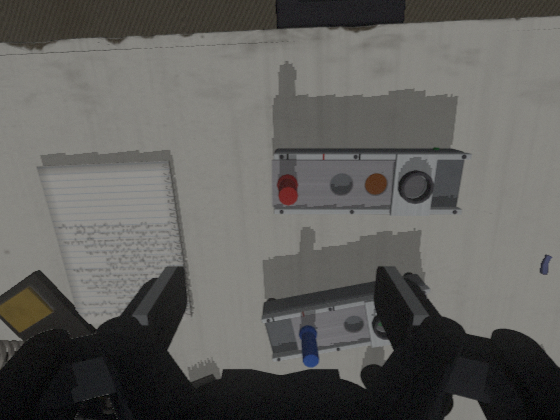

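The red knob sits at (288,190) in the wrist picture, between the jaws, and its measured centre is about (0.4485, -0.171). The jaws line up with the slide direction (87.5°), so I'll descend.

```bash
python3 -m pendant '[[[0.1,0.3,-5],[0,0,0],0],[[0,0.3,-5],[0,0,0],0],[[0,0,-4.5],[0,0,0],0],[[0,0,-2],[0,0,0],0],[[0,0,0],[0,0,0],0]]'
```

```text
clock: 2.65
position: [0.4491, -0.1617, 0.0733]
ee_rot: [0.719, 0.695, -0.001, -0.001]
ft_force: [-0.1, -0.9, 0.7]
grip_width: 1.002
```

```bash
python3 -m pendant '[[[0,-0.9,-0.3],[0,0,-0.3],0],[[0,0,0],[0,0,0],0]]'; python3 -m pendant '[[[0,0,0],[0,0,0],120],[[0,0,0],[0,0,0],150],[[0,0,0],[0,0,0],150]]' 30
```

```text
clock: 2.9
position: [0.4503, -0.1705, 0.0718]
ee_rot: [0.72, 0.694, -0.0, -0.0]
ft_force: [-0.2, -0.0, 0.7]
grip_width: 1.001
clock: 3.28
position: [0.4513, -0.1706, 0.0733]
ee_rot: [0.72, 0.694, 0.001, 0.001]
ft_force: [-0.0, 0.4, -0.2]
grip_width: 0.417
```

```bash
python3 -m pendant '[[[-0.2,0,-0.3],[0,0,0],190],[[0,0,-0.1],[0,0,0],210],[[0,0,0],[0,0,0],255],[[0,0,0],[0,0,0],255]]' 30
```

```text
clock: 3.78
position: [0.449, -0.1707, 0.0697]
ee_rot: [0.72, 0.694, 0.001, 0.001]
ft_force: [-1.1, 1.0, 2.4]
grip_width: 0.187
```

```bash
python3 -m pendant '[[[0,0.7,0],[0,0,0],255],[[0.05,0.7,0],[0,0,0],255],[[0.05,0.6,0],[0,0,0],255],[[0,0,0],[0,0,0],255]]'
```

```text
clock: 4.28
position: [0.4497, -0.154, 0.0699]
ee_rot: [0.721, 0.692, -0.001, 0.003]
ft_force: [0.3, -0.3, 1.3]
grip_width: 0.188
```

```bash
python3 -m pendant '[[[0,0.7,0],[0,0,0],255],[[0.05,0.7,0],[0,0,0],255],[[0.05,0.5,0],[0,0,0],255],[[0,0,0],[0,0,0],255]]'
python3 - <<'E'
from h import *
from workcell import manip
c=manip.camera('scene');cv2.imwrite('pics/scene3.png',c['pixels'][:,:,::-1])
print(manip.get_obs()['position'])
for n in('red','blue'):
    P,m=knob(c,n);q=P[m];q=q[(q[:,0]<.7)];print(n,len(q),q.mean(0),q.min(0),q.max(0))
E
```

```text
clock: 4.78
position: [0.4506, -0.1333, 0.0698]
ee_rot: [0.721, 0.693, -0.001, 0.003]
ft_force: [-1.8, -1.0, 3.2]
grip_width: 0.188
[ 0.45058654 -0.13349139  0.0698037 ]
red 16 [ 0.44986478 -0.129842    0.05420781] [ 0.44173119 -0.14016193  0.0450883 ] [ 0.4577923  -0.12216284  0.08871859]
blue 201 [ 0.6258179  -0.12808851  0.06782557] [ 0.47481269 -0.15883656  0.04554792] [0.64106089 0.27442452 0.08868935]
```

View pics/scene3.png

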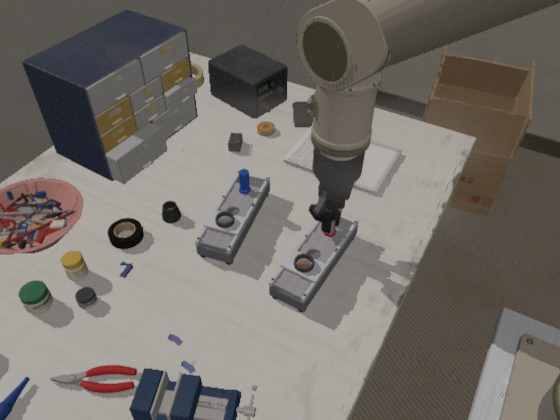

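The red knob is in the jaws at (332,228) and has moved about 37 mm. The collar at (303,263) now shows amber. Next I'll release the knob and lift straight up.

```bash
python3 -m pendant '[[[0,-0.1,0],[0,0,0],255],[[0,0,0],[0,0,0],190],[[0,0,0],[0,0,0],130],[[0,0,0],[0,0,0],100],[[0,0,0],[0,0,0],100]]'; python3 -m pendant '[[[0,0,2],[0,0,0],100],[[0,0,3],[0,0,0],100],[[0,0,5],[0,0,0],100],[[-0.5,-3,5],[0,0,0],100],[[-0.5,-5,3],[0,0,0],100],[[-0.5,-5,0],[0,0,0],100],[[0,0,0],[0,0,0],100],[[0,0,0],[0,0,0],100]]'
python3 - <<'E'
from h import *
from workcell import manip
o=manip.get_obs()
for n in('scene','top'):
  c=manip.camera(n);cv2.imwrite(f'pics/{n}4.png',c['pixels'][:,:,::-1])
  c0=dict(np.load(f'pics/{n}1.npz'))
  for k in('red','blue'):
    for cc in(c0,c):
      P,m=knob(cc,k);m&=(P[...,0]<.7)&(abs(P[...,1])<.22)&(P[...,0]>.4);q=P[m]; print(n,k,len(q),q.mean(0).round(4))
E
```

```text
clock: 5.45
position: [0.4505, -0.1342, 0.0694]
ee_rot: [0.721, 0.693, -0.001, 0.003]
ft_force: [-0.2, -0.6, 0.7]
grip_width: 0.609
clock: 6.45
position: [0.4335, -0.2673, 0.2556]
ee_rot: [0.72, 0.694, -0.001, 0.003]
ft_force: [0.3, 0.9, 0.7]
grip_width: 0.612
scene red 206 [ 0.4483 -0.1662  0.0691]
scene red 235 [ 0.4499 -0.1305  0.0692]
scene blue 197 [ 0.6315 -0.1488  0.0683]
scene blue 198 [ 0.6314 -0.1486  0.0682]
top red 61 [ 0.4493 -0.1708  0.0852]
top red 61 [ 0.4505 -0.1352  0.0841]
top blue 48 [ 0.6338 -0.1533  0.085 ]
top blue 47 [ 0.6338 -0.1532  0.0852]
```

```bash
python3 -c "
import cv2
a=cv2.imread('pics/scene4.png')[150:320,180:400];b=cv2.imread('pics/top4.png')[130:290,200:350]
cv2.imwrite('pics/z4.png',cv2.hconcat([cv2.resize(a,(400,309)),cv2.resize(b,(290,309))]))"
```

```text
(no output)
```

View pics/z4.png

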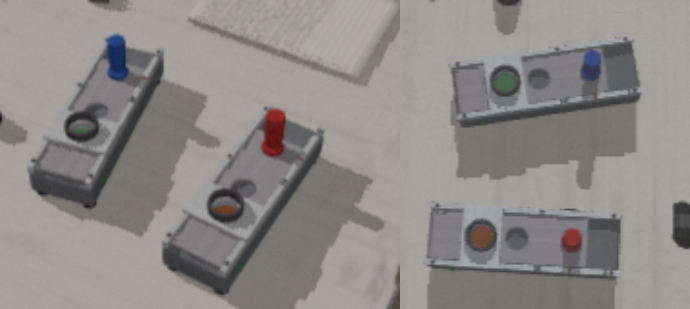

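The amber disc is centred in the red unit's collar, at (225,207) and (481,235) in the two crops. The red knob is free and has moved 35.7 mm, and the blue knob hasn't moved. I'll hand in now.

```bash
python3 -c "
from workcell import manip
o=manip.get_obs();print(o['clock'],o['position'],o['ft_force'],abs(o['joint_velocities']).max());print(manip.hand_in())"
```

```text
6.55 [ 0.43344461 -0.26704721  0.25551695] [ 0.07832754  0.60365144 -0.11077003] 0.007318907347752984
the job is handed in; nothing more can be done
None
```

I slid the red-knobbed plate one stop to the amber filter, let go of the knob, lifted the gripper clear and handed the job in at about 6.6 s.

- **Red plate:** after release, the top and scene cameras both put the knob's travel at about 35.7 mm, against 36 mm for the stop. Both pictures show the amber filter under the collar.
- **Blue plate:** its knob moved no more than 0.2 mm between the first and last pictures, which is within measurement noise.
- **Robot:** the tool is about 0.25 m above the bench and touching nothing, with wrist force under 1 N.

No check failed. The descent put the gripper 9 mm too far along y, and I corrected that before closing it. I did not measure the plate's speed directly. No verdict was reported.

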